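# Find the unlatched sampler cover and push it open

### The job

Four identical dark covers lie flush in the top of the white sampler, and only one of them, you cannot see which, is unlatched and will rock. Press the grey pad of one cover after another gently with a fingertip until you find the one that gives, then push its pad down into the well until that cover is fully open, and draw back clear. Push on the pad half only: never handle the rising far half or force a latched cover, pick nothing up, and leave the vials, bottle and beaker where they stand.

Things in the scene. Friction and masses are not known exactly. Their poses are not given: they have to be found in the camera images.
- sampler: Fixed low white instrument, 200 mm deep (x), 424 wide (y), 85 high; origin on its underside, x away from the robot, y left, z up; turned up to 15 degrees. The deck spans x = -75 to +125 mm; the four covers, between x = -58 and +58, close wells 121 by 88 mm with 50 mm of free depth below the deck for a fingertip under the unlatched cover's pad half. The deck behind is plain.
- mid_a (a point): Dark cover, the leftmost one seen from the robot (sampler y = +150 mm): a flat plate 116 mm (x) by 84 mm (y) by 6 mm, lying flush with the deck. This point lies at its centre, on the pivot line (its y axis), 3 mm under its top face; x to the far end, z out of the top. All four look alike; any may be the unlatched one.
- pad_a (a point): Centre of this cover's light grey ribbed press pad (26 by 56 mm), on its top face, 38 mm from the pivot line towards the near (robot's side) end; it moves with the cover.
- cover_a (a joint): Tilt of this cover in rad about its pivot line: 0 shut and flush, growing as the pad end goes down into the well and the far end rises; stop at 0.85, fully open. Unlatched: it moves under about 2 to 3 N on the pad and stays where it is left (a stiff, balanced hinge). Latched: it gives about 0.01 freely, then stands firm (about 0.03 under 20 N, never over 0.07; springs back).
- mid_b (a point): Dark cover, the second from left one seen from the robot (sampler y = +50 mm): a flat plate 116 mm (x) by 84 mm (y) by 6 mm, lying flush with the deck. This point lies at its centre, on the pivot line (its y axis), 3 mm under its top face; x to the far end, z out of the top. All four look alike; any may be the unlatched one.
- pad_b (a point): Centre of this cover's light grey ribbed press pad (26 by 56 mm), on its top face, 38 mm from the pivot line towards the near (robot's side) end; it moves with the cover.
- cover_b (a joint): Tilt of this cover in rad about its pivot line: 0 shut and flush, growing as the pad end goes down into the well and the far end rises; stop at 0.85, fully open. Unlatched: it moves under about 2 to 3 N on the pad and stays where it is left (a stiff, balanced hinge). Latched: it gives about 0.01 freely, then stands firm (about 0.03 under 20 N, never over 0.07; springs back).
- mid_c (a point): Dark cover, the third from left one seen from the robot (sampler y = -50 mm): a flat plate 116 mm (x) by 84 mm (y) by 6 mm, lying flush with the deck. This point lies at its centre, on the pivot line (its y axis), 3 mm under its top face; x to the far end, z out of the top. All four look alike; any may be the unlatched one.
- pad_c (a point): Centre of this cover's light grey ribbed press pad (26 by 56 mm), on its top face, 38 mm from the pivot line towards the near (robot's side) end; it moves with the cover.
- cover_c (a joint): Tilt of this cover in rad about its pivot line: 0 shut and flush, growing as the pad end goes down into the well and the far end rises; stop at 0.85, fully open. Unlatched: it moves under about 2 to 3 N on the pad and stays where it is left (a stiff, balanced hinge). Latched: it gives about 0.01 freely, then stands firm (about 0.03 under 20 N, never over 0.07; springs back).
- mid_d (a point): Dark cover, the rightmost one seen from the robot (sampler y = -150 mm): a flat plate 116 mm (x) by 84 mm (y) by 6 mm, lying flush with the deck. This point lies at its centre, on the pivot line (its y axis), 3 mm under its top face; x to the far end, z out of the top. All four look alike; any may be the unlatched one.
- pad_d (a point): Centre of this cover's light grey ribbed press pad (26 by 56 mm), on its top face, 38 mm from the pivot line towards the near (robot's side) end; it moves with the cover.
- cover_d (a joint): Tilt of this cover in rad about its pivot line: 0 shut and flush, growing as the pad end goes down into the well and the far end rises; stop at 0.85, fully open. Unlatched: it moves under about 2 to 3 N on the pad and stays where it is left (a stiff, balanced hinge). Latched: it gives about 0.01 freely, then stands firm (about 0.03 under 20 N, never over 0.07; springs back).
- vial_1: Amber vial with blue cap, 22 mm across, 42 mm tall, standing loose on the deck behind the covers; origin under its centre. Bystander.
- vial_2: Amber vial with blue cap, 22 mm across, 42 mm tall, standing loose on the deck behind the covers; origin under its centre. Bystander.
- bottle: Clear bottle with blue cap, 60 mm across, 100 mm tall, loose on the bench to the left of the sampler; origin under its centre. Bystander.
- beaker: Clear plastic beaker, 64 mm across, 75 mm tall, loose on the bench to the right of the sampler; origin under its centre. Bystander.

How it is judged:
By the outcome, as a careful person would: the job done as asked, in the order asked, and still so for the second after the job is handed in, with the robot touching nothing.
It also fails if it takes over 42 s, if anything falls off the work surface, if the arm or the gripper's body presses on something with over 40 N, if the wrist force passes 120 N, or if a joint passes its speed limit or range.

### The arm

A 7-joint arm with a two-finger parallel gripper is mounted at the origin on the work surface. World frame = base frame: x ahead of the robot, y to its left, z up, the work surface at z = 0. Lengths are in m, angles in rad, forces in N, time in s.
With the tool pointing down it reaches from about 0.425 to 0.975 m from the base axis. Payload 16.7 kg.
Tool frame: the origin (TCP) lies at the very end of the fingers, on their centre line; the grasp point (between the pads) lies 19 mm behind it; z points along the fingers, x is the direction in which the jaws open and shut, and the axes are right-handed (so a half turn about z gives the same grasp; the last joint's range is limited). The gripper opens to 85 mm and grips with 20 to 120 N. Pads are 22 mm wide; open, the fingers measure 114 mm over their backs; the gripper's body (76 mm by 85 mm) begins 54 mm behind the grasp point. The pads swing forward as they close: fully open they stand 13 mm farther back than shut.
Start: joints at [-1.448, 0.426, 0.074, 1.606, -0.034, 1.111, -0.067], TCP at [0.181, 0.65, 0.231] pointing down, gripper open.
Joint ranges: [-2.85, 2.85], [-0.5, 2.14], [-1.23, 1.37], [0.21, 2.46], [-1.02, 4.16], [0.16, 2.05], [-2.73, 2.73]. Speed limits (rad/s): [1.89, 1.89, 2.39, 2.39, 3.01, 3.01, 3.01].

### API

Orientations are given as a unit quaternion [w, x, y, z].
In Python, from bench import sensors, cams, job gives the robot as it stands. The module is installed in compiled form; this text tells all that it offers.
- The arm moves only by the shell command python3 -m crank 'ROWS'. ROWS is JSON, a list of rows, each an object of numbers: "x", "y", "z": the shift along the tool's x, y, z in cm; "ax", "ay", "az": the turn, a rotation vector about the tool's x, y, z in rad; "fingers": the closure, from -1 (fully open) to 1 (shut), so that 0 is half open. In form: [{"x": .., "y": .., "z": .., "ax": .., "ay": .., "az": .., "fingers": ..}, ...]. A call has 1 to 10 rows; each row is the pose to reach, as a shift and turn from the pose commanded when the call began, along the tool's axes at that moment; what a row does not reach only later rows make up. A row lasts 1/12 s, in which the tool goes at most 41.7 mm and 7.16 degrees, less where a joint would pass 70% of its speed; a pose out of reach is approached as far as the arm can. A call with a gripper value outside its range is refused whole. The fingers move at their own pace and stop on an object; the grip force is fixed at half the most. Time passes only in rows, so rows that repeat a pose let the fingers close. It gives the time, the measured TCP pose, the force and the opening at its end, in the units of the state.
- sensors.read_state(): the state, without advancing time (a new reading comes with each control period).
- cams.read_camera(name): name is "scene" or "top"; returns the picture (384x512x3 uint8, blue, green, red); there is no depth.
- cams.camera_info(name): a dict with "camera_matrix" (3x3 intrinsics, pixels), "view" (4x4, takes a point from world to camera coordinates). Camera axes: x right, y down, z forward; pixel columns grow to the right and rows downward; lengths in m; the calibration is good to about 2 mm. A picture is of the moment at which its call begins. camera_info takes no time and is no camera call.
- job.sign_off(): hands the job in, once; it reports no verdict.
The state is a dict: "clock": time; "joints": joint angles; "joint_velocities": joint speeds; "joint_torque": joint torques, N m; "eef_pos": TCP position; "ee_rot": TCP orientation; "force": force on the tool from outside, world axes, zero at the start; "moment": the same for the moment, N m; "gripper_width": finger opening in m.
Only numpy, scipy, OpenCV 4.12 (cv2) and the standard library are available. Lean on these libraries where they do the work, as an engineer would, in place of code of your own. Each camera call takes 0.05 s, during which the arm holds its last target.

## Working session

There is one attempt and no reset: what is moved stays moved. The work goes in short steps, Python scripts to look and compute and a shell command to move; the robot and the scene stay as the last step left them, time stands still between calls to the robot, and variables do not carry over. Pictures are saved under pics/ and viewed, and the job is handed in when it is done.

```bash
mkdir -p pics
python3 - <<'E'
from bench import sensors,cams
import cv2,numpy as np
np.set_printoptions(precision=4,suppress=True)
for n in("scene","top"):
    cv2.imwrite(f"pics/{n}0.png",cams.read_camera(n)); i=cams.camera_info(n); print(n,np.array(i["camera_matrix"]),np.array(i["view"]))
s=sensors.read_state()
for k in s: print(k,np.array(s[k]))
E
```

```text
scene [[377.8146   0.     251.6044]
 [  0.     377.8146 190.9881]
 [  0.       0.       1.    ]] [[-0.6755  0.7373  0.0121  0.3752]
 [ 0.5101  0.479  -0.7144 -0.2726]
 [-0.5325 -0.4764 -0.6997  1.254 ]
 [ 0.      0.      0.      1.    ]]
top [[414.0061   0.     257.092 ]
 [  0.     414.0061 188.9794]
 [  0.       0.       1.    ]] [[ 0.0241 -0.9997  0.0083  0.0124]
 [-0.9852 -0.0252 -0.1697  0.5837]
 [ 0.1698 -0.004  -0.9855  1.1322]
 [ 0.      0.      0.      1.    ]]
clock 0.1
joints [-1.4485  0.4267  0.0739  1.6066 -0.0341  1.1108 -0.0671]
joint_velocities [ 0.     -0.0019  0.0004 -0.0017  0.0002 -0.0004  0.0009]
joint_torque [  0.0058 -95.1524   3.7696 -46.441    0.0196   0.0065  -0.    ]
eef_pos [0.1811 0.6498 0.2307]
ee_rot [ 0.0004  0.7964  0.6048 -0.0004]
force [-0.4573  0.1294  0.3162]
moment [-0.0384  0.0075 -0.0509]
gripper_width 0.0854753613287015
```

View pics/scene0.png

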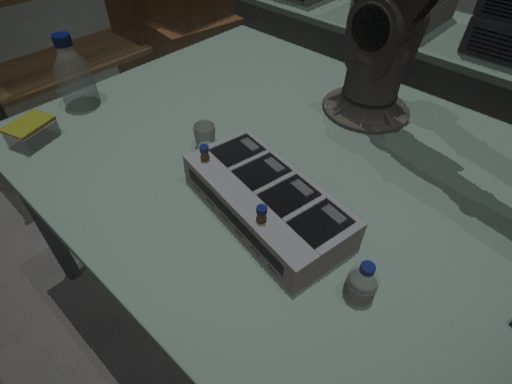

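View pics/top0.png

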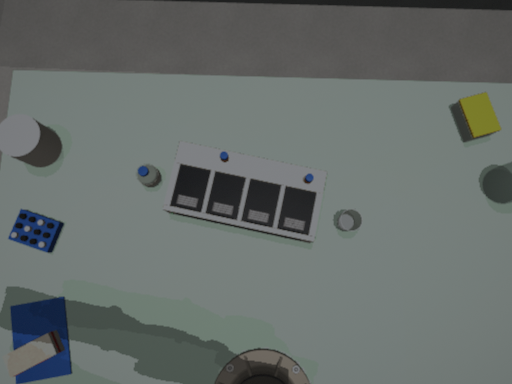

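The scene view shows the sampler in the middle with four covers, pads on the robot's side, and the vials behind. In the top view, the pads are near (187,201), (223,209), (259,216) and (294,224), the vials near (224,156) and (309,178), the bottle near (148,175) and the beaker near (347,220). The arm is off to the left. Next I measure the pads and covers.

```bash
cat > h.py <<'E'
import numpy as np,cv2
from bench import sensors,cams
np.set_printoptions(precision=4,suppress=True)
def ray(n,uv,z):
    i=cams.camera_info(n);K=np.array(i["camera_matrix"]);V=np.array(i["view"]);R=V[:3,:3];c=-R.T@V[:3,3]
    d=R.T@np.linalg.inv(K)@np.array([uv[0],uv[1],1.]);return c+d*(z-c[2])/d[2]
def proj(n,p):
    i=cams.camera_info(n);K=np.array(i["camera_matrix"]);V=np.array(i["view"]);q=K@(V[:3,:3]@np.array(p)+V[:3,3]);return q[:2]/q[2]
E
python3 - <<'E'
from h import *
for n,roi in(("top",(160,140,175,105)),("scene",(175,125,190,160))):
    im=cv2.imread(f"pics/{n}0.png");g=cv2.cvtColor(im,cv2.COLOR_BGR2GRAY);x,y,w,h=roi
    c=g[y:y+h,x:x+w]
    cv2.imwrite(f"pics/{n}_z.png",cv2.resize(im[y:y+h,x:x+w],None,fx=4 if n=="top" else 3.5,fy=4 if n=="top" else 3.5,interpolation=cv2.INTER_CUBIC))
    m=(c<60).astype(np.uint8)
    m=cv2.morphologyEx(m,cv2.MORPH_OPEN,np.ones((2,2)))
    cs,_=cv2.findContours(m,cv2.RETR_EXTERNAL,cv2.CHAIN_APPROX_NONE)
    for k in cs:
        k=cv2.convexHull(k)
        if cv2.contourArea(k)<150:continue
        r=cv2.minAreaRect(k);b=cv2.boxPoints(r)+[x,y]
        ctr=np.array(r[0])+[x,y]
        print(n,"area",cv2.contourArea(k),"ctr",ctr,"world",ray(n,ctr,.085)[:2],"corners",[ray(n,p,.085)[:2].round(3).tolist() for p in b])
        # pads: bright within hull
        mm=np.zeros_like(c);cv2.fillConvexPoly(mm,k,1);mm=cv2.erode(mm,np.ones((3,3)))
        p=((c>70)&(mm>0)).astype(np.uint8)
        nn,l,st,ce=cv2.connectedComponentsWithStats(p)
        for j in range(1,nn):
            if st[j,4]>30: print("  pad",st[j,4],ce[j]+[x,y],ray(n,ce[j]+[x,y],.085)[:2])
E
```

```text
top area 1299.0 ctr [297.4808 211.0962] world [ 0.5184 -0.0854] corners [[0.468, -0.033], [0.584, -0.055], [0.57, -0.138], [0.454, -0.116]]
  pad 185 [294.0162 223.4054] [ 0.4843 -0.0762]
top area 1292.5 ctr [261.7772 203.5584] world [0.5368 0.0131] corners [[0.487, 0.065], [0.603, 0.044], [0.588, -0.04], [0.471, -0.017]]
  pad 185 [258.0108 215.6973] [0.503  0.0227]
top area 1281.5 ctr [226.2185 196.0009] world [0.5553 0.1117] corners [[0.505, 0.163], [0.622, 0.143], [0.606, 0.059], [0.489, 0.081]]
  pad 179 [222.5475 208.162 ] [0.5213 0.1205]
top area 1268.0 ctr [190.9164 188.4803] world [0.5739 0.21  ] corners [[0.524, 0.262], [0.642, 0.241], [0.624, 0.157], [0.507, 0.179]]
  pad 175 [186.92   200.5029] [0.54   0.2192]
scene area 1763.5 ctr [321.2643 222.9042] world [0.5797 0.2166] corners [[0.628, 0.164], [0.482, 0.185], [0.532, 0.269], [0.663, 0.244]]
  pad 210 [333.7429 213.2905] [0.5393 0.2205]
scene area 1424.0 ctr [289.9201 195.362 ] world [0.5608 0.119 ] corners [[0.609, 0.067], [0.461, 0.088], [0.512, 0.171], [0.647, 0.146]]
  pad 167 [301.8743 186.9281] [0.5208 0.122 ]
scene area 1328.0 ctr [236.0546 223.4157] world [0.7012 0.0887] corners [[0.679, -0.102], [0.648, -0.109], [0.718, 0.24], [0.741, 0.239]]
scene area 1153.0 ctr [262.3 171.6] world [0.5431 0.0217] corners [[0.59, -0.031], [0.443, -0.007], [0.496, 0.074], [0.63, 0.046]]
  pad 135 [273.9111 163.837 ] [0.5025 0.0234]
scene area 940.0 ctr [238.2474 150.5567] world [ 0.5246 -0.0752] corners [[0.571, -0.127], [0.426, -0.102], [0.478, -0.023], [0.611, -0.052]]
  pad 118 [249.3814 143.5169] [ 0.484  -0.0746]
```

```bash
ls pics
```

```text
scene0.png
scene_z.png
top0.png
top_z.png
```

```bash
cat >> h.py <<'E'
from scipy.spatial.transform import Rotation as Ro
YS=np.array([.0555,.2955,0]);YS/=np.linalg.norm(YS);XS=np.array([YS[1],-YS[0],0])
mid={'a':(.5739,.2100),'b':(.5553,.1117),'c':(.5368,.0131),'d':(.5184,-.0854)}
pad={k:np.array([*v,.085])-.038*XS for k,v in mid.items()}
Rg=np.column_stack([YS,XS,[0,0,-1]])
def go(t):
    s=sensors.read_state();q=s["ee_rot"];R=Ro.from_quat([q[1],q[2],q[3],q[0]]);p=np.array(s["eef_pos"])
    print("t",s["clock"],"pos",p,"F",np.array(s["force"]),"w",s["gripper_width"])
    print("shift cm",100*(R.inv().apply(np.array(t)-p)),"turn",(R.inv()*Ro.from_matrix(Rg)).as_rotvec())
E
python3 - <<'E'
from h import *
print(pad)
t=pad['a'].copy();t[2]=.14;go(t)
E
```

```text
{'a': array([0.5366, 0.217 , 0.085 ]), 'b': array([0.518 , 0.1187, 0.085 ]), 'c': array([0.4995, 0.0201, 0.085 ]), 'd': array([ 0.4811, -0.0784,  0.085 ])}
t 0.1 pos [0.1811 0.6498 0.2307] F [-0.4573  0.1294  0.3162] w 0.0854753613287015
shift cm [-32.1402  45.8567   9.1105] turn [ 0.      0.0012 -0.0862]
```

```bash
python3 -m crank '[{"x":-3.2,"y":4.6,"az":-0.086,"fingers":1},{"x":-6.4,"y":9.2,"az":-0.086,"fingers":1},{"x":-8.5,"y":12.5,"az":-0.086,"fingers":1},{"x":-11,"y":15.7,"az":-0.086,"fingers":1},{"x":-13,"y":19,"az":-0.086,"fingers":1},{"x":-15.5,"y":22,"az":-0.086,"fingers":1},{"x":-17.8,"y":25,"az":-0.086,"fingers":1},{"x":-20,"y":28.5,"az":-0.086,"fingers":1},{"x":-22,"y":31.5,"az":-0.086,"fingers":1},{"x":-24,"y":34,"az":-0.086,"fingers":1}]'; python3 -c "
from h import *
t=pad['a'].copy();t[2]=.14;go(t)"
```

```text
t 0.1 pos [0.1811 0.6498 0.2307] F [-0.4573  0.1294  0.3162] w 0.0854753613287015
shift cm [-32.1402  45.8567   9.1105] turn [ 0.      0.0012 -0.0862]schema error: expected keys x, y, z, ax, ay, az, fingers
```

All keys are required.

```bash
python3 -m crank '[{"x":-24,"y":34,"z":0,"ax":0,"ay":0,"az":-0.086,"fingers":1},{"x":-24,"y":34,"z":0,"ax":0,"ay":0,"az":-0.086,"fingers":1},{"x":-24,"y":34,"z":0,"ax":0,"ay":0,"az":-0.086,"fingers":1},{"x":-24,"y":34,"z":0,"ax":0,"ay":0,"az":-0.086,"fingers":1},{"x":-24,"y":34,"z":0,"ax":0,"ay":0,"az":-0.086,"fingers":1},{"x":-24,"y":34,"z":0,"ax":0,"ay":0,"az":-0.086,"fingers":1},{"x":-24,"y":34,"z":0,"ax":0,"ay":0,"az":-0.086,"fingers":1},{"x":-24,"y":34,"z":0,"ax":0,"ay":0,"az":-0.086,"fingers":1},{"x":-24,"y":34,"z":0,"ax":0,"ay":0,"az":-0.086,"fingers":1},{"x":-24,"y":34,"z":0,"ax":0,"ay":0,"az":-0.086,"fingers":1}]'; python3 -c "
from h import *
t=pad['a'].copy();t[2]=.14;go(t)"
```

```text
clock: 0.93
eef_pos: [0.4451, 0.3257, 0.2313]
ee_rot: [-0.0, 0.77, 0.638, -0.0]
force: [0.4, 0.4, 0.6]
gripper_width: 0.0001
t 0.9333 pos [0.4451 0.3257 0.2313] F [0.3683 0.3677 0.6275] w 5.903583605557635e-05
shift cm [-8.9926 10.9955  9.1276] turn [-0.0001  0.0001 -0.0002]
```

```bash
python3 -m crank '[{"x":-9,"y":11,"z":0,"ax":0,"ay":0,"az":0,"fingers":1},{"x":-9,"y":11,"z":0,"ax":0,"ay":0,"az":0,"fingers":1},{"x":-9,"y":11,"z":0,"ax":0,"ay":0,"az":0,"fingers":1},{"x":-9,"y":11,"z":0,"ax":0,"ay":0,"az":0,"fingers":1},{"x":-9,"y":11,"z":4,"ax":0,"ay":0,"az":0,"fingers":1},{"x":-9,"y":11,"z":8,"ax":0,"ay":0,"az":0,"fingers":1},{"x":-9,"y":11,"z":11,"ax":0,"ay":0,"az":0,"fingers":1},{"x":-9,"y":11,"z":11,"ax":0,"ay":0,"az":0,"fingers":1},{"x":-9,"y":11,"z":11,"ax":0,"ay":0,"az":0,"fingers":1}]'; python3 -c "
from h import *
t=pad['a'].copy();go(t)
for n in ('top','scene'): cv2.imwrite(f'pics/{n}1.png',cams.read_camera(n))"
```

```text
clock: 1.68
eef_pos: [0.5351, 0.2184, 0.1207]
ee_rot: [-0.0, 0.77, 0.638, -0.002]
force: [0.3, 0.2, 0.9]
gripper_width: -0.0006
t 1.6833 pos [0.5351 0.2184 0.1207] F [0.2932 0.2011 0.9377] w -0.0006429082411936693
shift cm [-0.1041  0.1783  3.5655] turn [-0.0022  0.0023 -0.0004]
```

```bash
python3 -c "
import cv2
a=cv2.imread('pics/scene1.png')[120:300,170:410];cv2.imwrite('pics/scene1z.png',cv2.resize(a,None,fx=3,fy=3,interpolation=2))"
```

```text
(no output)
```

View pics/scene1z.png

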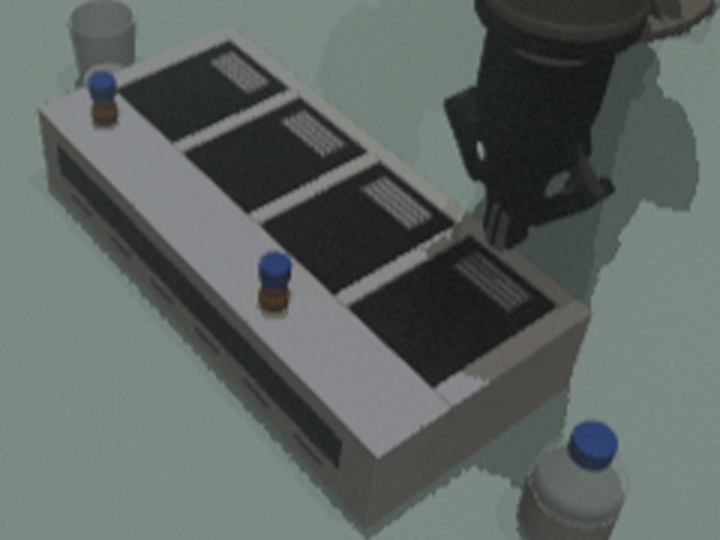

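```bash
python3 -c "
from h import *
print(proj('scene',(.5351,.2184,.1207)),proj('scene',pad['a']))"
```

```text
[336.8868 200.0514] [333.1125 211.7708]
```

```bash
python3 -m crank '[{"x":-0.1,"y":0.2,"z":1.5,"ax":0,"ay":0,"az":0,"fingers":1},{"x":-0.1,"y":0.2,"z":2.6,"ax":0,"ay":0,"az":0,"fingers":1},{"x":-0.1,"y":0.2,"z":3,"ax":0,"ay":0,"az":0,"fingers":1},{"x":-0.1,"y":0.2,"z":3,"ax":0,"ay":0,"az":0,"fingers":1},{"x":-0.1,"y":0.2,"z":3,"ax":0,"ay":0,"az":0,"fingers":1}]'
for i in 1 ; do python3 -m crank '[{"x":0,"y":0,"z":0.1,"ax":0,"ay":0,"az":0,"fingers":1},{"x":0,"y":0,"z":0.2,"ax":0,"ay":0,"az":0,"fingers":1},{"x":0,"y":0,"z":0.3,"ax":0,"ay":0,"az":0,"fingers":1},{"x":0,"y":0,"z":0.3,"ax":0,"ay":0,"az":0,"fingers":1}]'; done
```

```text
clock: 2.2
eef_pos: [0.5377, 0.2178, 0.0919]
ee_rot: [0.0, 0.77, 0.638, 0.0]
force: [-0.3, 0.2, -0.3]
gripper_width: 0.0002
clock: 2.53
eef_pos: [0.5375, 0.2176, 0.0883]
ee_rot: [-0.0, 0.77, 0.638, -0.0]
force: [-0.8, 0.4, -0.1]
gripper_width: -0.0001
```

```bash
python3 -m crank '[{"x":0,"y":0,"z":0.1,"ax":0,"ay":0,"az":0,"fingers":1},{"x":0,"y":0,"z":0.2,"ax":0,"ay":0,"az":0,"fingers":1},{"x":0,"y":0,"z":0.2,"ax":0,"ay":0,"az":0,"fingers":1}]'; python3 -m crank '[{"x":0,"y":0,"z":0.1,"ax":0,"ay":0,"az":0,"fingers":1},{"x":0,"y":0,"z":0.1,"ax":0,"ay":0,"az":0,"fingers":1}]';python3 -m crank '[{"x":0,"y":0,"z":0.1,"ax":0,"ay":0,"az":0,"fingers":1},{"x":0,"y":0,"z":0.1,"ax":0,"ay":0,"az":0,"fingers":1}]'
```

```text
clock: 2.78
eef_pos: [0.5374, 0.2175, 0.0861]
ee_rot: [-0.0, 0.77, 0.638, -0.0]
force: [-0.2, 0.2, 0.2]
gripper_width: 0.0001
clock: 2.95
eef_pos: [0.5375, 0.2176, 0.0852]
ee_rot: [0.0, 0.77, 0.638, -0.0]
force: [0.2, -0.2, 0.5]
gripper_width: -0.0001
clock: 3.12
eef_pos: [0.5375, 0.2176, 0.0842]
ee_rot: [-0.0, 0.77, 0.638, -0.0]
force: [-0.6, 0.3, 1.6]
gripper_width: 0.0001
```

```bash
python3 -m crank '[{"x":0,"y":0,"z":0.1,"ax":0,"ay":0,"az":0,"fingers":1},{"x":0,"y":0,"z":0.1,"ax":0,"ay":0,"az":0,"fingers":1}]';python3 -m crank '[{"x":0,"y":0,"z":0.1,"ax":0,"ay":0,"az":0,"fingers":1},{"x":0,"y":0,"z":0.1,"ax":0,"ay":0,"az":0,"fingers":1}]'
```

```text
clock: 3.28
eef_pos: [0.5375, 0.2176, 0.0832]
ee_rot: [-0.0, 0.77, 0.638, -0.0]
force: [-0.8, 0.3, 0.5]
gripper_width: 0.0
clock: 3.45
eef_pos: [0.5375, 0.2176, 0.0822]
ee_rot: [-0.0, 0.77, 0.638, -0.0]
force: [-0.9, -0.4, 1.8]
gripper_width: 0.0001
```

```bash
for i in 1; do python3 -m crank '[{"x":0,"y":0,"z":0.1,"ax":0,"ay":0,"az":0,"fingers":1},{"x":0,"y":0,"z":0.1,"ax":0,"ay":0,"az":0,"fingers":1}]';python3 -m crank '[{"x":0,"y":0,"z":0.1,"ax":0,"ay":0,"az":0,"fingers":1},{"x":0,"y":0,"z":0.1,"ax":0,"ay":0,"az":0,"fingers":1}]'; done; python3 -c "
from h import *
for n in ('top','scene'): cv2.imwrite(f'pics/{n}2.png',cams.read_camera(n))
a=cv2.imread('pics/scene2.png')[120:300,170:410];cv2.imwrite('pics/scene2z.png',cv2.resize(a,None,fx=3,fy=3,interpolation=2))"
```

```text
clock: 3.62
eef_pos: [0.5375, 0.2176, 0.0812]
ee_rot: [-0.0, 0.77, 0.638, -0.0]
force: [-1.1, 0.5, 2.4]
gripper_width: -0.0004
clock: 3.78
eef_pos: [0.5376, 0.2176, 0.0802]
ee_rot: [0.0, 0.77, 0.638, -0.0]
force: [-1.8, 0.5, 0.4]
gripper_width: -0.0001
```

View pics/scene2z.png

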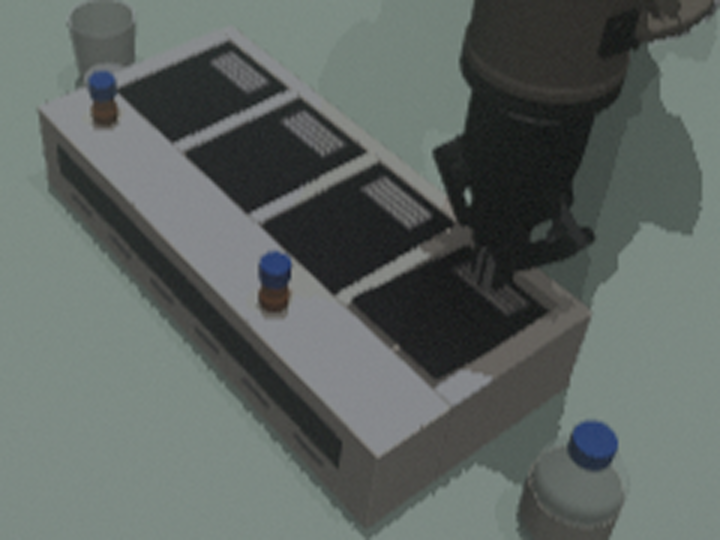

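Cover a is giving: the tip is about 5 mm below the deck at only 1–2 N, and in the zoomed scene picture its far edge near (395,345) has lifted and its near end has sunk. I keep pushing.

```bash
python3 -m crank '[{"x":0,"y":0,"z":0.2,"ax":0,"ay":0,"az":0,"fingers":1},{"x":0,"y":0,"z":0.4,"ax":0,"ay":0,"az":0,"fingers":1},{"x":0,"y":0,"z":0.6,"ax":0,"ay":0,"az":0,"fingers":1},{"x":0,"y":0,"z":0.8,"ax":0,"ay":0,"az":0,"fingers":1},{"x":0,"y":0,"z":1,"ax":0,"ay":0,"az":0,"fingers":1},{"x":0,"y":0,"z":1,"ax":0,"ay":0,"az":0,"fingers":1}]'; python3 -c "
from h import *
for n in ('top','scene'): cv2.imwrite(f'pics/{n}3.png',cams.read_camera(n))
a=cv2.imread('pics/scene3.png')[120:300,170:410];cv2.imwrite('pics/scene3z.png',cv2.resize(a,None,fx=3,fy=3,interpolation=2))"
```

```text
clock: 4.38
eef_pos: [0.5373, 0.2175, 0.0698]
ee_rot: [-0.0, 0.77, 0.638, -0.0]
force: [-0.4, -0.1, -0.4]
gripper_width: -0.0002
```

View pics/scene3z.png

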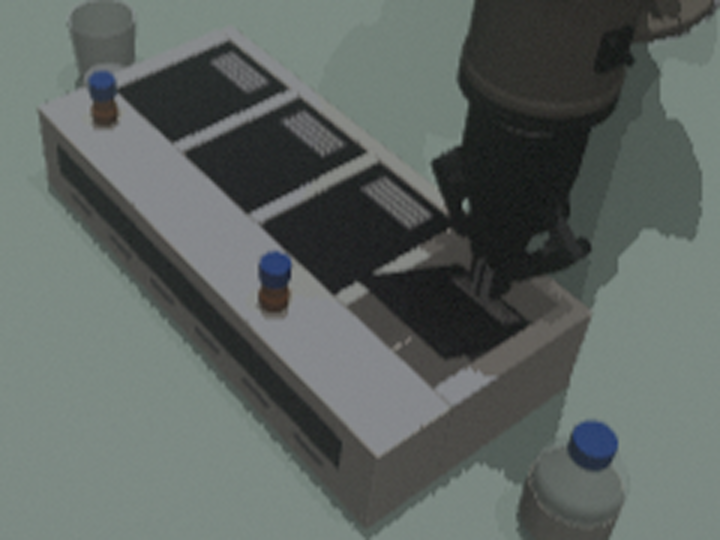

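Cover a is clearly tilting, with its far edge up and the well visible near (400,340). I go on to the stop, watching the force.

```bash
python3 -m crank '[{"x":0,"y":0,"z":0.2,"ax":0,"ay":0,"az":0,"fingers":1},{"x":0,"y":0,"z":0.4,"ax":0,"ay":0,"az":0,"fingers":1},{"x":0,"y":0,"z":0.6,"ax":0,"ay":0,"az":0,"fingers":1},{"x":0,"y":0,"z":0.8,"ax":0,"ay":0,"az":0,"fingers":1},{"x":0,"y":0,"z":1,"ax":0,"ay":0,"az":0,"fingers":1},{"x":0,"y":0,"z":1,"ax":0,"ay":0,"az":0,"fingers":1}]'; python3 -m crank '[{"x":0,"y":0,"z":0.1,"ax":0,"ay":0,"az":0,"fingers":1},{"x":0,"y":0,"z":0.2,"ax":0,"ay":0,"az":0,"fingers":1},{"x":0,"y":0,"z":0.2,"ax":0,"ay":0,"az":0,"fingers":1}]'
```

```text
clock: 4.98
eef_pos: [0.5372, 0.2175, 0.0598]
ee_rot: [-0.0, 0.77, 0.638, -0.0]
force: [-0.4, -0.1, 1.2]
gripper_width: -0.0003
clock: 5.23
eef_pos: [0.5375, 0.2175, 0.0581]
ee_rot: [-0.0, 0.77, 0.638, -0.0]
force: [-0.6, 0.3, 0.9]
gripper_width: -0.0
```

```bash
python3 -m crank '[{"x":0,"y":0,"z":0.1,"ax":0,"ay":0,"az":0,"fingers":1},{"x":0,"y":0,"z":0.2,"ax":0,"ay":0,"az":0,"fingers":1},{"x":0,"y":0,"z":0.2,"ax":0,"ay":0,"az":0,"fingers":1}]'; python3 -c "
from h import *
for n in ('top','scene'): cv2.imwrite(f'pics/{n}4.png',cams.read_camera(n))
a=cv2.imread('pics/scene4.png')[120:300,170:410];cv2.imwrite('pics/scene4z.png',cv2.resize(a,None,fx=3,fy=3,interpolation=2))"
```

```text
clock: 5.48
eef_pos: [0.5374, 0.2176, 0.0561]
ee_rot: [-0.0, 0.77, 0.638, -0.0]
force: [0.1, -0.9, -0.4]
gripper_width: -0.0001
```

View pics/scene4z.png

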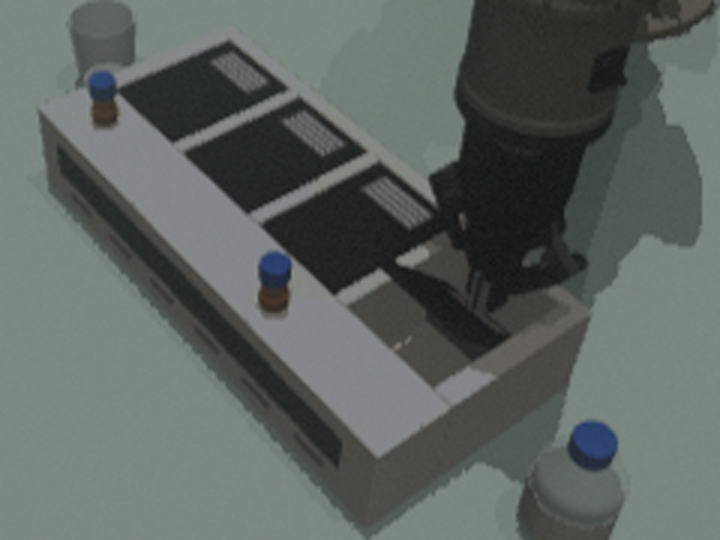

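```bash
for i in 1 ; do python3 -m crank '[{"x":0,"y":0,"z":0.1,"ax":0,"ay":0,"az":0,"fingers":1},{"x":0,"y":0,"z":0.1,"ax":0,"ay":0,"az":0,"fingers":1}]';python3 -m crank '[{"x":0,"y":0,"z":0.1,"ax":0,"ay":0,"az":0,"fingers":1},{"x":0,"y":0,"z":0.1,"ax":0,"ay":0,"az":0,"fingers":1}]'; python3 -m crank '[{"x":0,"y":0,"z":0.1,"ax":0,"ay":0,"az":0,"fingers":1},{"x":0,"y":0,"z":0.1,"ax":0,"ay":0,"az":0,"fingers":1}]'; done
```

```text
clock: 5.75
eef_pos: [0.5375, 0.2176, 0.0552]
ee_rot: [0.0, 0.77, 0.638, -0.0]
force: [0.6, -0.4, 0.3]
gripper_width: -0.0
clock: 5.92
eef_pos: [0.5375, 0.2176, 0.0542]
ee_rot: [-0.0, 0.77, 0.638, -0.0]
force: [-0.1, -0.8, 1.3]
gripper_width: 0.0001
clock: 6.08
eef_pos: [0.5375, 0.2176, 0.0531]
ee_rot: [-0.0, 0.77, 0.638, -0.0]
force: [0.1, -0.5, 0.9]
gripper_width: -0.0002
```

```bash
for i in 1 ; do python3 -m crank '[{"x":0,"y":0,"z":0.1,"ax":0,"ay":0,"az":0,"fingers":1},{"x":0,"y":0,"z":0.1,"ax":0,"ay":0,"az":0,"fingers":1}]';python3 -m crank '[{"x":0,"y":0,"z":0.1,"ax":0,"ay":0,"az":0,"fingers":1},{"x":0,"y":0,"z":0.1,"ax":0,"ay":0,"az":0,"fingers":1}]'; python3 -m crank '[{"x":0,"y":0,"z":0.1,"ax":0,"ay":0,"az":0,"fingers":1},{"x":0,"y":0,"z":0.1,"ax":0,"ay":0,"az":0,"fingers":1}]'; done;  python3 -c "
from h import *
for n in ('top','scene'): cv2.imwrite(f'pics/{n}5.png',cams.read_camera(n))
a=cv2.imread('pics/scene5.png')[120:300,170:410];cv2.imwrite('pics/scene5z.png',cv2.resize(a,None,fx=3,fy=3,interpolation=2))"
```

```text
clock: 6.25
eef_pos: [0.5376, 0.2177, 0.0523]
ee_rot: [-0.0, 0.77, 0.638, 0.0]
force: [-2.0, 0.7, 3.7]
gripper_width: -0.0001
clock: 6.42
eef_pos: [0.5377, 0.2177, 0.052]
ee_rot: [-0.0, 0.77, 0.638, 0.0]
force: [-5.3, -1.4, 17.3]
gripper_width: 0.0001
clock: 6.58
eef_pos: [0.5378, 0.2177, 0.0516]
ee_rot: [-0.0, 0.77, 0.638, 0.0]
force: [-9.8, -2.8, 30.4]
gripper_width: 0.0
```

View pics/scene5z.png

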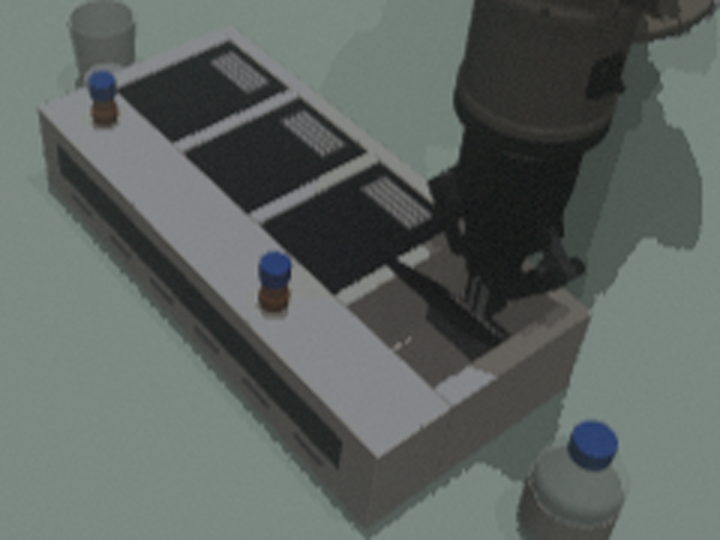

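The stop is reached: force rose to 30 N at z = 0.052, about where the geometry puts 0.85 rad. I draw back straight up.

```bash
python3 -m crank '[{"x":0,"y":0,"z":-0.2,"ax":0,"ay":0,"az":0,"fingers":1},{"x":0,"y":0,"z":-0.5,"ax":0,"ay":0,"az":0,"fingers":1},{"x":0,"y":0,"z":-1.5,"ax":0,"ay":0,"az":0,"fingers":1},{"x":0,"y":0,"z":-3,"ax":0,"ay":0,"az":0,"fingers":1},{"x":0,"y":0,"z":-6,"ax":0,"ay":0,"az":0,"fingers":1},{"x":0,"y":0,"z":-10,"ax":0,"ay":0,"az":0,"fingers":1},{"x":0,"y":0,"z":-14,"ax":0,"ay":0,"az":0,"fingers":1},{"x":0,"y":0,"z":-17,"ax":0,"ay":0,"az":0,"fingers":1},{"x":0,"y":0,"z":-17,"ax":0,"ay":0,"az":0,"fingers":1}]'
python3 -m crank '[{"x":4,"y":-4,"z":0,"ax":0,"ay":0,"az":0,"fingers":1},{"x":8,"y":-8,"z":0,"ax":0,"ay":0,"az":0,"fingers":1},{"x":12,"y":-11,"z":0,"ax":0,"ay":0,"az":0,"fingers":1},{"x":15,"y":-12,"z":0,"ax":0,"ay":0,"az":0,"fingers":1},{"x":18,"y":-12,"z":0,"ax":0,"ay":0,"az":0,"fingers":1},{"x":21,"y":-12,"z":0,"ax":0,"ay":0,"az":0,"fingers":1},{"x":24,"y":-14,"z":0,"ax":0,"ay":0,"az":0,"fingers":1},{"x":24,"y":-14,"z":0,"ax":0,"ay":0,"az":0,"fingers":1},{"x":24,"y":-14,"z":0,"ax":0,"ay":0,"az":0,"fingers":1}]'
python3 -c "
from h import *
for n in ('top','scene'): cv2.imwrite(f'pics/{n}6.png',cams.read_camera(n))
a=cv2.imread('pics/scene6.png')[120:300,170:410];cv2.imwrite('pics/scene6z.png',cv2.resize(a,None,fx=3,fy=3,interpolation=2))
a=cv2.imread('pics/top6.png')[130:250,130:370];cv2.imwrite('pics/top6z.png',cv2.resize(a,None,fx=3,fy=3,interpolation=2))"
```

```text
clock: 7.43
eef_pos: [0.5401, 0.2184, 0.2272]
ee_rot: [0.001, 0.77, 0.638, 0.004]
force: [0.9, 0.9, 0.1]
gripper_width: 0.0002
clock: 8.18
eef_pos: [0.4426, 0.4814, 0.2199]
ee_rot: [-0.0, 0.769, 0.64, -0.0]
force: [0.6, -0.9, 0.9]
gripper_width: -0.0004
```

View pics/scene6z.png

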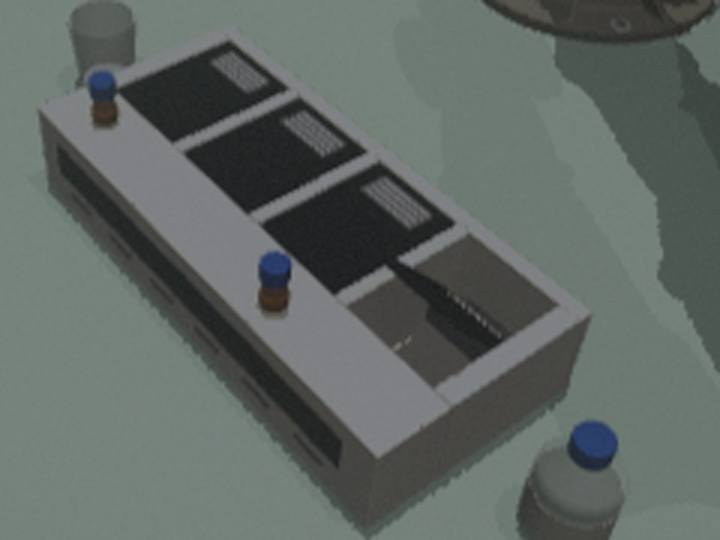

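View pics/top6z.png

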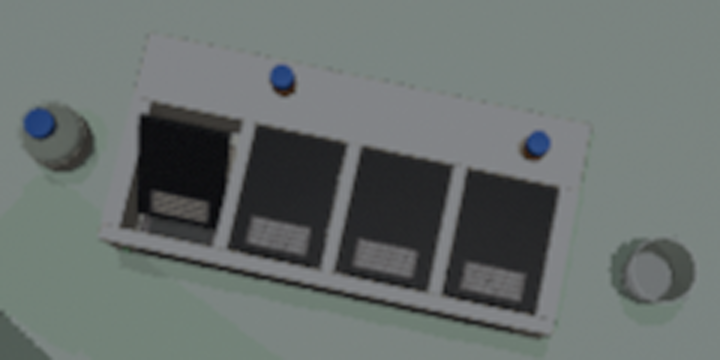

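Cover a stays open. Before signing off I check the tilt against the pad pixel, near (190,198.7) in the top image, and its far corner in the scene view near (300,206).

```bash
python3 -c "
from h import *
m=np.array([*mid['a'],.082])
for th in (.0,.6,.7,.8,.85):
    u=XS*np.cos(th)+np.array([0,0,np.sin(th)]); n=-XS*np.sin(th)+np.array([0,0,np.cos(th)])
    print(th,'pad top',proj('top',m-.038*u+.003*n),'scene',proj('scene',m-.038*u+.003*n),'far-right corner scene',proj('scene',m+.058*u-.042*YS),'far-left',proj('scene',m+.058*u+.042*YS),'top far mid',proj('top',m+.058*u))
im=cv2.imread('pics/top6.png');g=cv2.cvtColor(im,6)[190:208,176:204];b=(g>75).astype(np.uint8)
n,l,s,c=cv2.connectedComponentsWithStats(b)
print([(s[j,4],c[j]+[176,190]) for j in range(1,n) if s[j,4]>15])"
```

```text
0.0 pad top [187.6642 201.7759] scene [333.1125 211.7708] far-right corner scene [285.9308 220.8279] far-left [313.7926 246.9072] top far mid [195.9465 168.6667]
0.6 pad top [189.3113 201.1596] scene [329.8483 219.6235] far-right corner scene [290.9192 208.0305] far-left [319.8217 233.935 ] top far mid [193.4204 169.6016]
0.7 pad top [189.6583 200.6107] scene [328.9428 221.0234] far-right corner scene [292.4119 205.7376] far-left [321.481 231.552] top far mid [192.8717 170.474 ]
0.8 pad top [190.0172 199.9475] scene [327.9545 222.4158] far-right corner scene [294.0584 203.4683] far-left [323.2865 229.1776] top far mid [192.2996 171.5415]
0.85 pad top [190.2    199.5754] scene [327.4321 223.1053] far-right corner scene [294.9336 202.351 ] far-left [324.2378 228.0024] top far mid [192.0066 172.1456]
[(np.int32(84), array([189.2143, 198.3333]))]
```

```bash
python3 -c "
from bench import job,sensors
print(sensors.read_state()['clock']);print(job.sign_off())"
```

```text
8.2833
the job is handed in; nothing more can be done
None
```

The unlatched cover was the leftmost one, cover a. It is now fully open, and the job was handed in at 8.3 s of the 42 s allowed.

- **Finding it:** The first pad I pressed gave at only 1–2 N, with readings noisy by about ±1 N. A picture confirmed it was tilting, so I pressed no other cover.
- **Opening it:** I pushed the pad straight down until the force rose sharply at a tip height of 52 mm, which is where the geometry puts the stop. The last push went slightly past the stop and peaked at about 30 N with the fingertip. I then withdrew straight up and off to the left.
- **Tilt check:** In the final top view, the pad centre is within about 0.3 pixel of where a tilt of 0.85 rad would put it, after removing the bias seen with the cover shut.
- **Other objects:** In the final pictures, the vials, bottle, beaker and the other three covers look unmoved.

None of my checks failed or disagreed.

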